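# Turn round the backwards filter cassette in the gas dock

## Task

One of the two filter cassettes in the bioreactor's gas dock is fitted back to front: its blue end must be at the dock's blue outlet fittings, as on the other one. Slide the orange lock bar across to unlock, lift that cassette right out, turn it end for end, push it fully home in the same slot, and slide the lock bar back to locked. Do not pull out the other cassette, and leave the two bottles and the beaker standing where they are.

Things in the scene. Friction and masses are not known exactly. Their poses are not given: they have to be found in the camera images.
- dock: aluminium filter dock fixed to the bench, 210 (x) x 190 (y) x 40 mm high; origin at the centre of its underside, z up; place and yaw vary. Two slots in its top, lengthwise in x, centred at x = 0, y = +37 and -37 mm. Blue outlet fittings at its +x end, orange lock bar along y at its -x end (bar's top 44.5 mm above the bench).
- slot_left (a point): centre of the mouth of the dock's +y slot, 40 mm above the bench. Both slots: 115 mm long in the dock's x, 25 mm wide in its y, 30 mm deep, vertical walls; a white lead-in slopes outward over the top 6 mm and widens the mouth by 4 mm on every side.
- slot_right (a point): centre of the mouth of the dock's -y slot, the same as the other; 74 mm from it.
- gauge (a point): centre of the pressure gauge, fixed on a post between the two blue outlet fittings at the dock's +x end: a disc 36 mm across, 14 mm thick in x, its top 126 mm above the bench. At dock x = 90, y = 0 mm. The blue fittings are blocks 30 x 26 mm at dock x = 85, y = +37 and -37, top 60 mm above the bench.
- lock (a joint): orange lock bar, in m: 0 = locked (start), 0.020 = unlocked, growing to the dock's +y. A detent at mid travel takes about 4 N to cross, then the bar snaps to that end. Locked, its two tongues (4.5 mm thick, underside 40 mm up) lie over the -x shoulders of both cassettes, so neither lifts; unlocked they are 4 mm clear of the slots. It cannot close over a cassette that is not down.
- lock_ridge (a point): top centre of the small ridge on the lock bar: 9 mm high, 20 mm long in the dock's x, 8 mm thick in its y, top 53.5 mm above the bench. Push it on its +y or -y face. At dock x = -78.5 mm; y = -10 locked, +10 unlocked.
- cass_a_center (a point): centre (40 mm above the underside) of filter cassette a, an upright plate 110 x 22 thick x 80 mm high, 0.12 kg. x along its length to its blue end, z up. Lowest 28 mm: grey foot, 110 long. Above: body 80 long, white with one blue end 18 mm long, so the foot makes 15 mm shoulders. Seated: underside 10, top 90 mm above the bench. Both look alike; one starts back to front, in either slot.
- cass_a_blue (a point): point on the outer face of cassette a's blue end: 40 mm along the length from its centre and 20 mm above it.
- cass_b_center (a point): centre (40 mm above the underside) of filter cassette b, an upright plate 110 x 22 thick x 80 mm high, 0.12 kg. x along its length to its blue end, z up. Lowest 28 mm: grey foot, 110 long. Above: body 80 long, white with one blue end 18 mm long, so the foot makes 15 mm shoulders. Seated: underside 10, top 90 mm above the bench. Both look alike; one starts back to front, in either slot.
- cass_b_blue (a point): point on the outer face of cassette b's blue end: 40 mm along the length from its centre and 20 mm above it.
- red_bottle: loose glass bottle with a red cap, 64 mm across, 145 mm high; origin at the centre of its underside. Stands near the dock; leave alone.
- blue_bottle: loose amber bottle with a blue cap, 56 mm across, 120 mm high; origin at the centre of its underside. Leave alone.
- beaker: loose clear beaker, 68 mm across the rim, 85 mm high; origin at the centre of its underside. Leave alone.
Not all that is in view belongs to the job. Leave any brown look-alike of the part that bears cass_a_center alone. Leave any red look-alike of the part that bears cass_b_center alone.

How it is judged (in metres and radians):
On the way, in this order (a step that is already met when the one before it is completed fails the run):
1. the lock bar is slid to unlocked (value of joint lock above 0.016 m), for 0.2 s.
2. the backwards cassette is lifted clear of its slot (z of cass_a_center in the frame of dock above 0.085 m), for 0.1 s.
3. it is fully home in the slot with its blue end at the blue fittings (x of cass_a_center in the frame of dock between -0.004 and 0.004 m and z of cass_a_center in the frame of dock below 0.0525 m and angle between the x axis of cass_a_center and the x axis of dock, either way round below 0.08 rad and angle between the z axis of cass_a_center and the z axis of dock, either way round below 0.08 rad and x of cass_a_blue in the frame of dock above 0.03 m and (y of cass_a_center in the frame of dock between 0.033 and 0.041 m or y of cass_a_center in the frame of dock between -0.041 and -0.033 m)), for 0.2 s.
4. the lock bar is slid back to locked (value of joint lock below 0.004 m), for 0.2 s.
At the end, for the whole second after the job is handed in: Both cassettes are fully home in the dock's slots (within 4 mm of the slot centre, at most 2.5 mm above the seated height, within 0.08 rad of straight and upright) with their blue ends at the blue fittings, and the lock bar is within 4 mm of locked (all of step 3 and x of cass_b_center in the frame of dock between -0.004 and 0.004 m and z of cass_b_center in the frame of dock below 0.0525 m and angle between the x axis of cass_b_center and the x axis of dock, either way round below 0.08 rad and angle between the z axis of cass_b_center and the z axis of dock, either way round below 0.08 rad and x of cass_b_blue in the frame of dock above 0.03 m and (y of cass_b_center in the frame of dock between 0.033 and 0.041 m or y of cass_b_center in the frame of dock between -0.041 and -0.033 m) and value of joint lock below 0.004 m); the robot touches nothing.
It fails at once if the correctly fitted cassette is pulled up by more than 15 mm (z of cass_b_center in the frame of dock above 0.065 m).
It fails at once if the red-capped bottle is moved more than 30 mm or tipped over (distance of red_bottle from where it was at the start of the episode above 0.03 m or angle between red_bottle's own z axis and vertical above 0.4 rad).
It fails at once if the blue-capped bottle is moved more than 30 mm or tipped over (distance of blue_bottle from where it was at the start of the episode above 0.03 m or angle between blue_bottle's own z axis and vertical above 0.4 rad).
It fails at once if the beaker is moved more than 30 mm or tipped over (distance of beaker from where it was at the start of the episode above 0.03 m or angle between beaker's own z axis and vertical above 0.4 rad).
It also fails if it takes over 72 s, if anything falls off the work surface, if the arm or the gripper's body presses on something with over 40 N, if the wrist force passes 120 N, or if a joint passes its speed limit or range.

## Robot

A 6-joint arm with a two-finger parallel gripper is mounted at the origin on the work surface. World frame = base frame: x ahead of the robot, y to its left, z up, the work surface at z = 0. Lengths are in m, angles in degrees, forces in N, time in s.
With the tool pointing down it reaches from about 0.35 to 0.875 m from the base axis. Payload 4.2 kg.
Tool frame: the origin (TCP) lies midway between the tips of the shut fingers; the grasp point (between the pads) lies r.grasp_offset behind it (r.grasp_offset is the distance from the TCP to the grasp point, in m); z points along the fingers, y is the direction in which the jaws open and shut (so a half turn about z gives the same grasp; the last joint's range is limited). The gripper opens to 87 mm and grips with 3 to 60 N. Pads are 19 mm wide; open, the fingers measure 117 mm over their backs; the gripper's body (75 mm by 190 mm) begins 51 mm behind the grasp point.
Start: joints at [-61.845, 22.042, 0.453, 0, -68.411, -14.817], TCP at [0.144, -0.608, 0.223] pointing down, gripper open.
Joint ranges: [-179.83, 179.83], [-69.29, 118.12], [-61.27, 80.66], [-181.25, 117.63], [-171.15, -9.14], [-177.46, 177.46]. Speed limits (degrees/s): [159.86, 159.86, 180, 180, 180, 180].

## Interface

Orientations are given as a 3x3 rotation matrix whose columns are the frame's x, y, z axes.
In Python, from station import sense, optics, r gives the robot as it stands. The module is installed in compiled form; this text tells all that it offers.
- The arm moves only by the tool servo_tool, never from a script. Its argument "deltas" is a list of rows, each an object with "slide": the shift along the tool's x, y, z in units of 25 mm (1.0 is 25 mm), a list of three; "spin": the turn about the tool's z in units of 8 degrees (1.0 is 8 degrees). A call has 1 to 10 rows; each row shifts and turns the pose as measured when the row begins, along the tool's axes as they then stand; what a row does not reach is not made up. A row lasts 1/10 s, in which the tool goes at most 50 mm and 8.59 degrees, less where a joint would pass 70% of its speed; a pose out of reach is approached as far as the arm can. A call is refused whole if a number of a shift passes 1 or a number of a turn 1, either way. A call with a gripper value outside its range is refused whole. "gripper" is the closure in counts, from 0 (fully open) to 255 (shut), set as the call begins (left out, the last holds). The fingers move at their own pace and stop on an object; the grip force is fixed at half the most. Time passes only in rows, so rows that do not move let the fingers close. It gives the time, the measured TCP pose, the force and the opening at its end, in the units of the state.
- sense(): the state, without advancing time (a new reading comes with each control period).
- optics.capture(name): name is "scene" or "side" or "wrist"; returns a dict with "frame" (400x640x3 uint8, red, green, blue), "camera_matrix" (3x3 intrinsics, pixels), "k1" (the pictures are not rectified: a ray, as slopes to the right and down, at radius r is drawn at 1 + k1 r^2 times it, then the intrinsics apply), "eye" and "rotation" of the camera in the world. Camera axes: x right, y down, z forward; pixel columns grow to the right and rows downward; lengths in m; the calibration is good to about 2 mm. A picture is of the moment at which its call begins. There is no depth.
- r.finish_job(): hands the job in, once; it reports no verdict.
The state is a dict: "time_s": time; "joints": joint angles; "joint_velocities": joint speeds; "effort": joint torques, N m; "tcp_pos": TCP position; "ee_rot": TCP orientation; "wrist_force": force on the tool from outside, world axes, zero at the start; "moment": the same for the moment, N m; "gripper_width": opening from 0.0 (shut) to 1.0 (fully open).
Only numpy, scipy, OpenCV 4.12 (cv2) and the standard library are available. Lean on these libraries where they do the work, as an engineer would, in place of code of your own. Each camera call takes 0.05 s, during which the arm holds its last target.

## Working session

There is one attempt and no reset: what is moved stays moved. The work goes in short steps, Python scripts to look and compute and a tool call to move; the robot and the scene stay as the last step left them, time stands still between calls to the robot, and variables do not carry over. Pictures are saved under pics/ and viewed, and the job is handed in when it is done.

Besides the shell and the picture viewer there is one more tool, called after ">>>" as name(argument=value, ...) on one line, values as JSON. servo_tool: Moves the arm, as the interface text tells. Its arguments: {"type":"object","properties":{"deltas":{"type":"array"},"gripper":{"type":"number"}},"required":["deltas"]}

```bash
mkdir -p pics; python3 - <<'E'
from station import sense, optics, r
import cv2,pickle
s=sense(); print(s, r.grasp_offset)
for n in("scene","side","wrist"):
    c=optics.capture(n); cv2.imwrite(f"pics/{n}0.png",c["frame"][:,:,::-1]); pickle.dump(c,open(f"pics/{n}0.pkl","wb"))
    print(n,c["camera_matrix"],c["k1"],c["eye"],c["rotation"])
E
```

```text
{'time_s': 0.0, 'joints': array([-6.18462353e+01,  2.20911057e+01,  3.77716694e-01, -2.88798251e-02,
       -6.84108150e+01, -1.48160129e+01]), 'joint_velocities': array([-0.09360604,  0.07938791,  0.04408361, -0.03078948, -0.07383201,
        0.01605628]), 'effort': array([ 2.27789542e-05, -3.90667534e+01,  1.87407088e+01,  4.22013760e+00,
        1.09680853e-02, -2.03557165e-04]), 'tcp_pos': array([ 0.14404773, -0.60753929,  0.22144217]), 'ee_rot': array([[-9.73069938e-01, -2.30509273e-01, -6.09583763e-04],
       [-2.30510057e-01,  9.73067606e-01,  2.13239395e-03],
       [ 1.01629634e-04,  2.21548364e-03, -9.99997541e-01]]), 'wrist_force': array([-0.19654746, -0.09829047,  0.85140705]), 'moment': array([0.00123105, 0.03537968, 0.01607897]), 'gripper_width': 0.9999676995936163} 0.0187
scene [[411.49056295   0.         322.33048914]
 [  0.         411.49056295 197.28981652]
 [  0.           0.           1.        ]] 0.021937596951802914 [1.10419335 0.30213628 0.67139527] [[-0.37997386  0.63104918 -0.67631117]
 [ 0.92497405  0.26439389 -0.27298146]
 [ 0.00654781 -0.7292961  -0.68416688]]
side [[394.1359458    0.         315.92578396]
 [  0.         394.1359458  198.03530919]
 [  0.           0.           1.        ]] 0.03264252899787182 [ 0.39552425 -0.51566149  0.7858885 ] [[ 0.95214224 -0.24304558  0.18534832]
 [-0.30526732 -0.72560384  0.61669355]
 [-0.01539519 -0.64376077 -0.76507193]]
wrist [[280.90574156   0.         324.86137793]
 [  0.         280.90574156 195.38969768]
 [  0.           0.           1.        ]] 0.008180174145560224 [ 0.06722812 -0.62640522  0.38440615] [[-0.23124344  0.931419    0.28104292]
 [ 0.97289419  0.22083901  0.06860783]
 [ 0.00183739  0.28929013 -0.9572397 ]]
```

View pics/scene0.png

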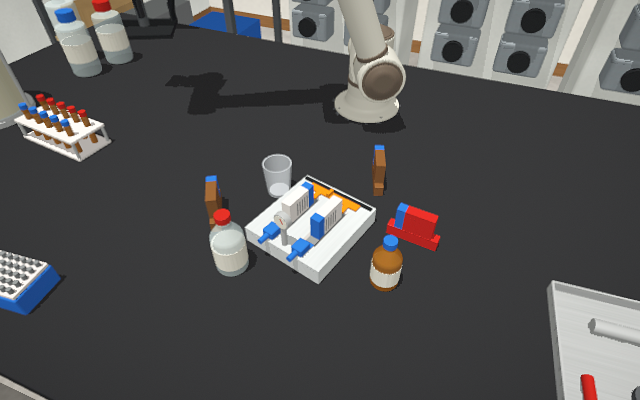

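View pics/side0.png

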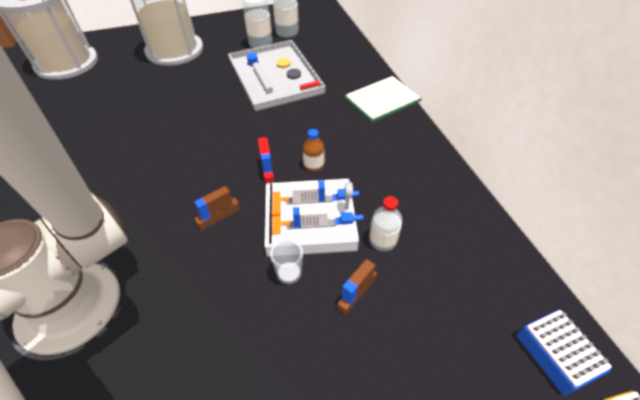

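View pics/wrist0.png

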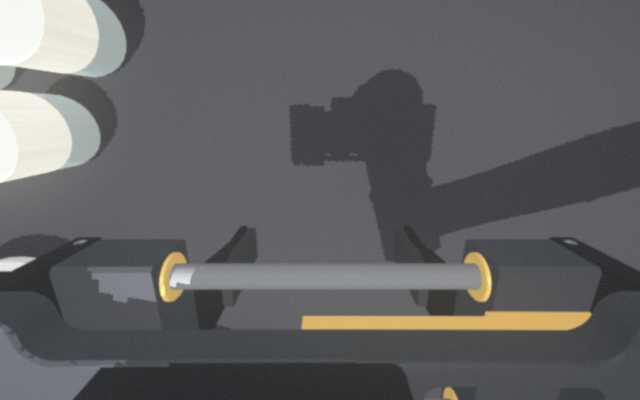

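```bash
python3 - <<'E'
import cv2
a=cv2.imread("pics/scene0.png")[130:310,190:450]; cv2.imwrite("pics/sc_z.png",cv2.resize(a,None,fx=3,fy=3,interpolation=cv2.INTER_CUBIC))
a=cv2.imread("pics/side0.png")[120:320,190:420]; cv2.imwrite("pics/si_z.png",cv2.resize(a,None,fx=3,fy=3,interpolation=cv2.INTER_CUBIC))
E
```

```text
(no output)
```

View pics/sc_z.png

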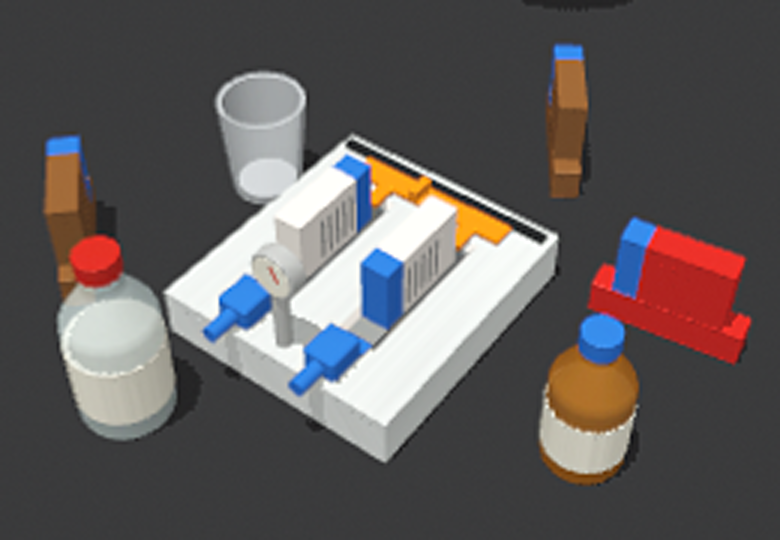

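View pics/si_z.png

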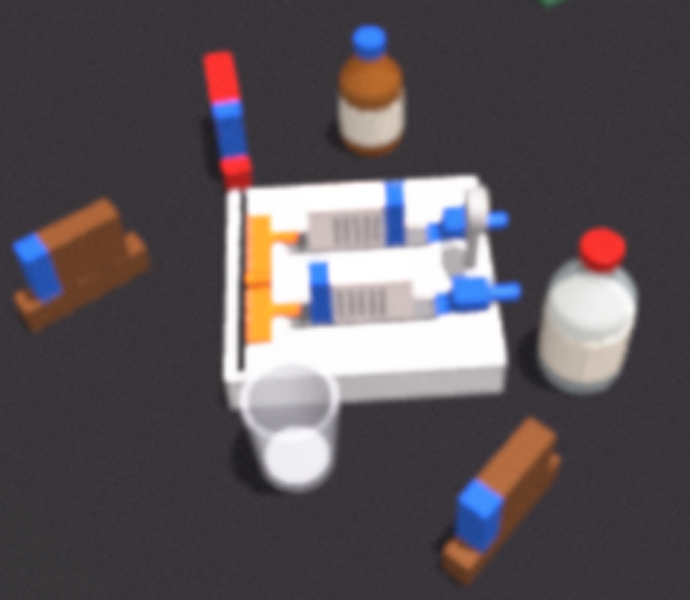

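```bash
cat > h.py <<'E'
import numpy as np, pickle, cv2
def proj(c,P):
    P=np.atleast_2d(P); q=(P-c["eye"])@c["rotation"]; s=q[:,:2]/q[:,2:]; r2=(s**2).sum(1,keepdims=True)
    s=s*(1+c["k1"]*r2); K=c["camera_matrix"]; return s*[K[0,0],K[1,1]]+[K[0,2],K[1,2]]
def W(p,L):
    L=np.atleast_2d(np.asarray(L,float))/1000; c,s=np.cos(p[2]),np.sin(p[2])
    return np.c_[p[0]+c*L[:,0]-s*L[:,1],p[1]+s*L[:,0]+c*L[:,1],L[:,2]]
def ray(c,uv,z):
    K=c["camera_matrix"]; d=(np.array(uv)-[K[0,2],K[1,2]])/[K[0,0],K[1,1]]; s=d.copy()
    for _ in range(10): s=d/(1+c["k1"]*(s@s))
    v=c["rotation"]@np.r_[s,1]; return c["eye"]+v*(z-c["eye"][2])/v[2]
def draw(c,p,fn,crop,sc=3):
    im=c["frame"][:,:,::-1].copy(); x0,y0,x1,y1=crop; im=cv2.resize(im[y0:y1,x0:x1],None,fx=sc,fy=sc,interpolation=cv2.INTER_CUBIC)
    def seg(pts,col,close=True):
        u=((proj(c,W(p,pts))-[x0,y0]+0.5)*sc-.5).round().astype(int); cv2.polylines(im,[u.reshape(-1,1,2)],close,col,1)
    def box(xc,yc,lx,ly,z,col): seg([(xc+a*lx/2,yc+b*ly/2,z) for a,b in((1,1),(1,-1),(-1,-1),(-1,1))],col)
    box(0,0,210,190,40,(0,0,255)); box(0,0,210,190,0,(0,0,255))
    for y in(37,-37):
        box(0,y,80,22,90,(0,200,0)); box(85,y,30,26,60,(255,0,255)); box(0,y,123,33,40,(200,200,0))
    box(-78.5,-10,20,8,53.5,(0,255,255))
    cv2.imwrite(fn,im)
E
python3 - <<'E'
from h import *
from scipy.optimize import least_squares
sc=pickle.load(open("pics/scene0.pkl","rb"));si=pickle.load(open("pics/side0.pkl","rb"))
A=[((-105,-95,40),(350,135)),((-105,95,40),(557,237)),((105,-95,40),(165,295)),((105,95,0),(385,462))]
B=[((-105,95,40),(233,186)),((105,95,40),(478,178)),((105,-95,40),(503,362)),((-105,-95,40),(228,378)),((105,-95,0),(500,392))]
def res(p,w=(1,1)):
    o=[]
    for c,S,off,ww in((sc,A,(190,130),w[0]),(si,B,(190,120),w[1])):
        o.append(ww*(proj(c,W(p,[s[0] for s in S]))-(np.array([s[1] for s in S])/3+off)).ravel())
    return np.concatenate(o)
for w in((1,1),(1,0),(0,1)):
    f=least_squares(res,[.55,0,0],args=(w,)); print(f.x,np.degrees(f.x[2]),f.fun.round(1))
f=least_squares(res,[.55,0,0]).x; np.save("dock.npy",f)
draw(sc,f,"pics/o1.png",(190,130,450,310)); draw(si,f,"pics/o2.png",(190,120,420,320))
for n,uv,c in(("red",(229,272),sc),):print(ray(c,uv,0))
for n,uv in(("red",(385,247)),("blue",(314,168)),("beaker",(289,278))):print(n,ray(si,uv,0))
E
```

```text
[ 0.54983727  0.05412571 -0.2493803 ] -14.288438928958907 [ 0.3  0.6 -0.   0.6 -0.7 -0.5 -0.9  1.3 -1.   1.4 -1.  -0.4  0.3 -0.3
 -1.  -0.1  0.1 -0.7]
[ 0.54810054  0.05415326 -0.23888404] -13.68704748964825 [-0.   0.2  0.  -0.4 -0.2 -0.6  0.2  0.5 -0.   0.  -0.  -0.  -0.  -0.
 -0.   0.  -0.  -0. ]
[ 0.55132033  0.05393675 -0.26216285] -15.020824999928575 [ 0.   0.  -0.   0.  -0.  -0.  -0.   0.   0.   0.9  0.1 -0.1  0.4  0.1
 -0.9 -0.6  0.3 -0.3]
[ 0.71347714 -0.05455012  0.        ]
red [ 0.69390234 -0.07686481  0.        ]
blue [0.61420025 0.22359859 0.        ]
beaker [ 0.45804963 -0.08466966  0.        ]
```

View pics/o1.png

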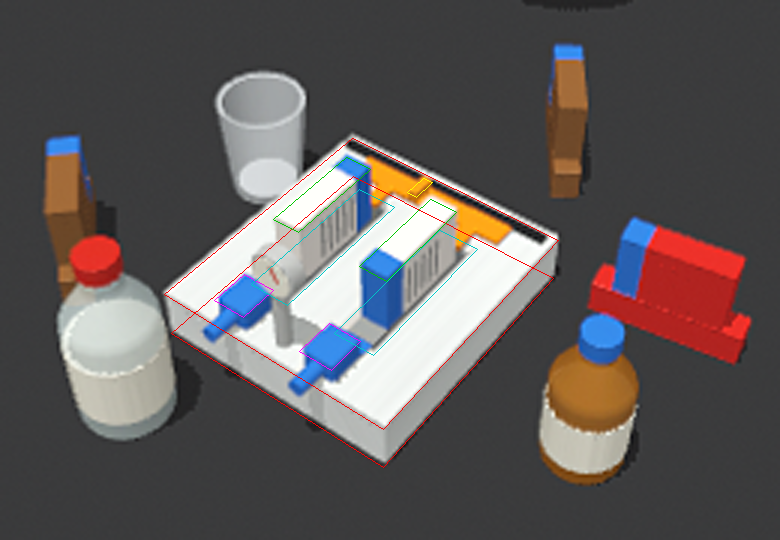

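View pics/o2.png

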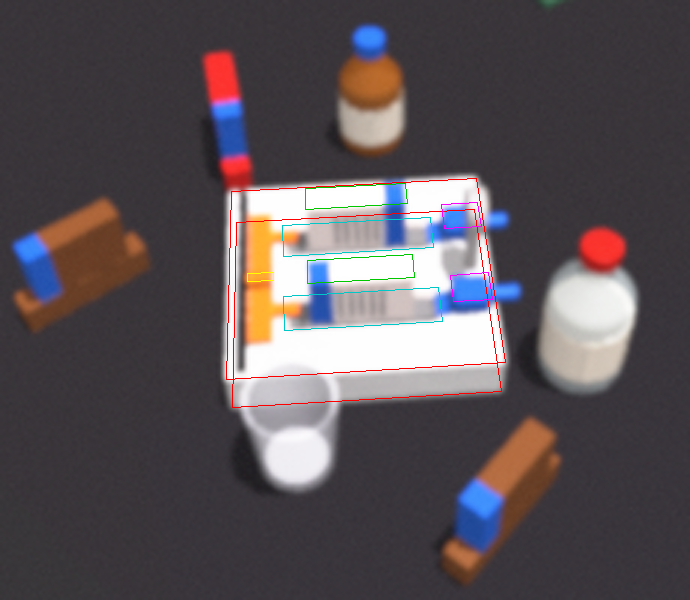

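>>> servo_tool(deltas=[{"slide": [-1, 0.87, -0.2], "spin": 0.3}, {"slide": [-1, 0.87, -0.2], "spin": 0}, {"slide": [-1, 0.87, -0.2], "spin": 0}, {"slide": [-1, 0.87, -0.2], "spin": 0}, {"slide": [-1, 0.87, -0.2], "spin": 0}, {"slide": [-1, 0.87, 0], "spin": 0}, {"slide": [-1, 0.87, 0], "spin": 0}, {"slide": [-1, 0.87, 0], "spin": 0}, {"slide": [-1, 0.87, 0], "spin": 0}, {"slide": [-1, 0.87, 0], "spin": 0}])

```text
time_s: 1.15
tcp_pos: [0.3519, -0.3381, 0.2439]
ee_rot: [[-0.984, -0.179, -0.004], [-0.179, 0.984, 0.008], [0.002, 0.009, -1.0]]
wrist_force: [-0.7, 0.0, -0.5]
gripper_width: 0.995
```

```bash
cat >> h.py <<'E'
def to(target,yawdeg):
    from station import sense
    s=sense(); R=s["ee_rot"]; d=R.T@(np.asarray(target)-s["tcp_pos"])
    y=np.degrees(np.arctan2(R[1,0],R[0,0])); dy=(yawdeg-y+180)%360-180
    print("tcp",s["tcp_pos"].round(4),"yaw",round(y,2),"j",s["joints"].round(1),"F",s["wrist_force"].round(1),"w",round(s["gripper_width"],3)); print("slide units",(d/.025).round(2),"tilt",(R[:2,2]).round(4),"spin units",round(-dy/8,2))
E
python3 - <<'E'
from h import *
p=np.load("dock.npy"); to(W(p,[(60,0,250)])[0],166)
E
```

```text
tcp [ 0.3519 -0.3381  0.2439] yaw -169.67 j [-25.    7.9 -15.7  -0.4 -66.8 -54.6] F [-0.7  0.  -0.5] w 0.995
slide units [-12.78  13.02  -0.16] tilt [-0.004   0.0083] spin units 3.04
```

>>> servo_tool(deltas=[{"slide": [-0.98, 1, 0], "spin": 0}, {"slide": [-0.98, 1, 0], "spin": 0}, {"slide": [-0.98, 1, 0], "spin": 0}, {"slide": [-0.98, 1, 0], "spin": 0}, {"slide": [-0.98, 1, 0], "spin": 0}, {"slide": [-0.98, 1, 0], "spin": 0}, {"slide": [-0.98, 1, 0], "spin": 0}, {"slide": [-0.98, 1, 0], "spin": 0}, {"slide": [-0.98, 1, 0], "spin": 0}, {"slide": [-0.98, 1, 0], "spin": 0}])

```text
time_s: 2.15
tcp_pos: [0.5525, -0.0342, 0.2441]
ee_rot: [[-0.984, -0.18, -0.007], [-0.18, 0.984, 0.01], [0.005, 0.011, -1.0]]
wrist_force: [1.2, -0.2, 0.3]
gripper_width: 0.998
```

>>> servo_tool(deltas=[{"slide": [-0.9, 0.9, 0], "spin": 0}, {"slide": [-0.9, 0.9, 0], "spin": 0}, {"slide": [-0.5, 0.5, 0], "spin": 0}, {"slide": [0, 0, 0], "spin": 1}, {"slide": [0, 0, 0], "spin": 1}, {"slide": [0, 0, 0], "spin": 1}, {"slide": [0, 0, 0], "spin": 0}, {"slide": [0, 0, 0], "spin": 0}])

```text
time_s: 2.95
tcp_pos: [0.6005, 0.0394, 0.2404]
ee_rot: [[-0.97, 0.243, -0.014], [0.243, 0.97, 0.008], [0.015, 0.005, -1.0]]
wrist_force: [-0.1, 0.2, 0.3]
gripper_width: 1.002
```

```bash
python3 - <<'E'
from h import *
from station import optics
p=np.load("dock.npy"); to(W(p,[(60,0,250)])[0],166)
c=optics.capture("wrist");pickle.dump(c,open("pics/w1.pkl","wb")); cv2.imwrite("pics/w1.png",c["frame"][:,:,::-1])
E
```

```text
tcp [0.6005 0.0394 0.2404] yaw 165.92 j [  18.8   19.5   -0.5   -0.7  -70.6 -122.6] F [-0.1  0.2  0.3] w 1.002
slide units [-0.28  0.07 -0.39] tilt [-0.0139  0.0083] spin units -0.01
```

View pics/w1.png

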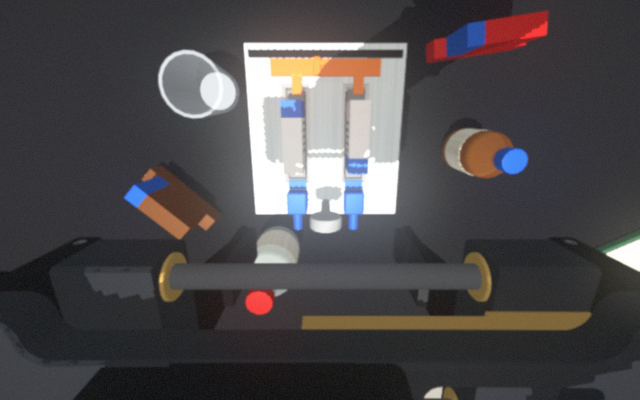

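```bash
python3 - <<'E'
from h import *
c=pickle.load(open("pics/w1.pkl","rb"))
p=np.load("dock.npy")
draw(c,p,"pics/o3.png",(230,20,430,240),4)
E
```

```text
(no output)
```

View pics/o3.png

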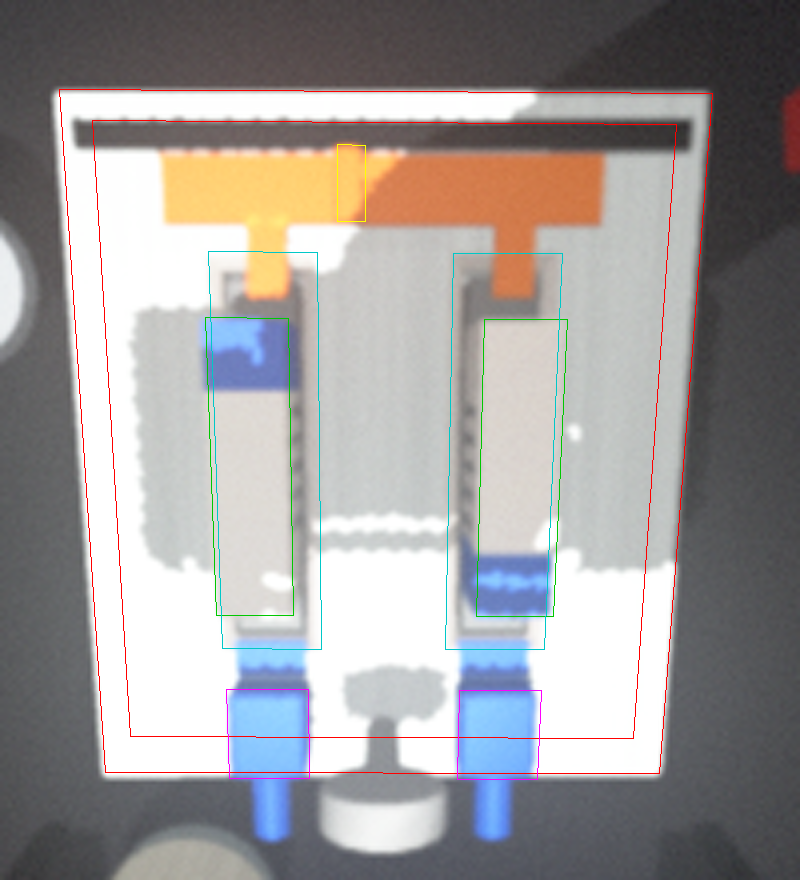

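```bash
python3 - <<'E'
from h import *
from scipy.optimize import least_squares
c=pickle.load(open("pics/w1.pkl","rb"))
A=[((-105,-95,40),(54,91)),((-105,95,40),(712,93)),((105,95,40),(661,777)),((105,-95,40),(102,777)),((100,-50,60),(228,778)),((100,50,60),(539,778)),((70,-50,60),(229,690)),((70,50,60),(540,690))]
L=[a[0] for a in A]; U=np.array([(np.array(a[1])+.5)/4-.5+[230,20] for a in A])
f=least_squares(lambda p:(proj(c,W(p,L))-U).ravel(),[.55,.054,-.25]); print(f.x,np.degrees(f.x[2]),f.fun.round(2))
np.save("dock.npy",f.x)
# cassette a tops
print(W(f.x,[(0,-37,0)]), W(f.x,[(-78.5,-10,0)]))
to(W(f.x,[(-78.5,-10,150)])[0],np.degrees(f.x[2])+180)
for uv in [(262+0,0)]:pass
for n,q in(("cap red",((259,301),.145)),("blue cap",((513,161),.12)),("beaker base",((218,90),0.0))):
  P=ray(c,q[0],q[1]); d=P[:2]-f.x[:2]; cc,s=np.cos(f.x[2]),np.sin(f.x[2]); print(n,P,"dock",cc*d[0]+s*d[1],-s*d[0]+cc*d[1])
E
```

```text
[ 0.55013811  0.0538336  -0.24600748] -14.095190469422151 [ 0.81  0.23 -0.59  0.1  -0.42 -0.93  0.94 -0.83  0.34  0.41 -0.49  0.35
 -0.76  0.14  0.18  0.11]
[[0.54112737 0.01794758 0.        ]] [[0.47156622 0.06325206 0.        ]]
tcp [0.6005 0.0394 0.2404] yaw 165.9 j [  18.8   19.5   -0.5   -0.8  -70.6 -122.6] F [-1.3 -0.4  0.1] w 1.002
slide units [ 5.18 -0.35  3.69] tilt [-0.0139  0.0083] spin units -0.0
cap red [ 0.69526071 -0.05658509  0.145     ] dock 0.16764397814827833 -0.07175202295637526
blue cap [0.61657592 0.23326341 0.12      ] dock 0.020740343510777373 0.19020745849001988
beaker base [ 0.46019719 -0.07265083  0.        ] dock -0.05642981561261489 -0.1445799323333856
```

>>> servo_tool(deltas=[{"slide": [1, -0.07, 0.5], "spin": 0}, {"slide": [1, -0.07, 0.5], "spin": 0}, {"slide": [1, -0.07, 0.8], "spin": 0}, {"slide": [1, -0.07, 0.8], "spin": 0}, {"slide": [0.9, -0.05, 0.8], "spin": 0}, {"slide": [0, 0, 0], "spin": 0}, {"slide": [0, 0, 0], "spin": 0}], gripper=185)

```text
time_s: 3.7
tcp_pos: [0.4748, 0.06, 0.1552]
ee_rot: [[-0.973, 0.233, -0.01], [0.232, 0.973, 0.009], [0.012, 0.006, -1.0]]
wrist_force: [0.7, 0.5, 0.6]
gripper_width: 0.448
```

```bash
python3 - <<'E'
from h import *
f=np.load("dock.npy")
to(W(f,[(-78.5,-10,48)])[0],np.degrees(f[2])+180)
E
```

```text
tcp [0.4748 0.06   0.1552] yaw 166.56 j [  26.2   11.8  -24.5   -0.9  -54.  -129.2] F [0.7 0.5 0.6] w 0.448
slide units [0.1  0.07 4.29] tilt [-0.0101  0.0085] spin units 0.08
```

>>> servo_tool(deltas=[{"slide": [0.1, 0.1, 0.8], "spin": 0.08}, {"slide": [0, 0, 0.8], "spin": 0}, {"slide": [0, 0, 0.8], "spin": 0}, {"slide": [0, 0, 0.6], "spin": 0}, {"slide": [0, 0, 0], "spin": 0}])

```text
time_s: 4.2
tcp_pos: [0.4812, 0.0653, 0.0832]
ee_rot: [[-0.971, 0.24, 0.004], [0.24, 0.971, 0.013], [-0.001, 0.014, -1.0]]
wrist_force: [-0.6, 0.3, 0.2]
gripper_width: 0.275
```

```bash
python3 - <<'E'
from h import *
from station import optics
f=np.load("dock.npy")
to(W(f,[(-78.5,-10,48)])[0],np.degrees(f[2])+180)
for n in("scene","wrist"):
    c=optics.capture(n); pickle.dump(c,open(f"pics/{n}2.pkl","wb"))
    draw(c,f,f"pics/{n}2.png",(240,140,400,260) if n=="scene" else (200,120,440,300),5 if n=="scene" else 3)
E
```

```text
tcp [0.4812 0.0653 0.0832] yaw 166.14 j [  26.6   17.5  -29.4   -0.8  -42.5 -129.8] F [-0.6  0.3  0.2] w 0.275
slide units [ 0.35 -0.19  1.4 ] tilt [0.0041 0.0132] spin units 0.03
```

View pics/scene2.png

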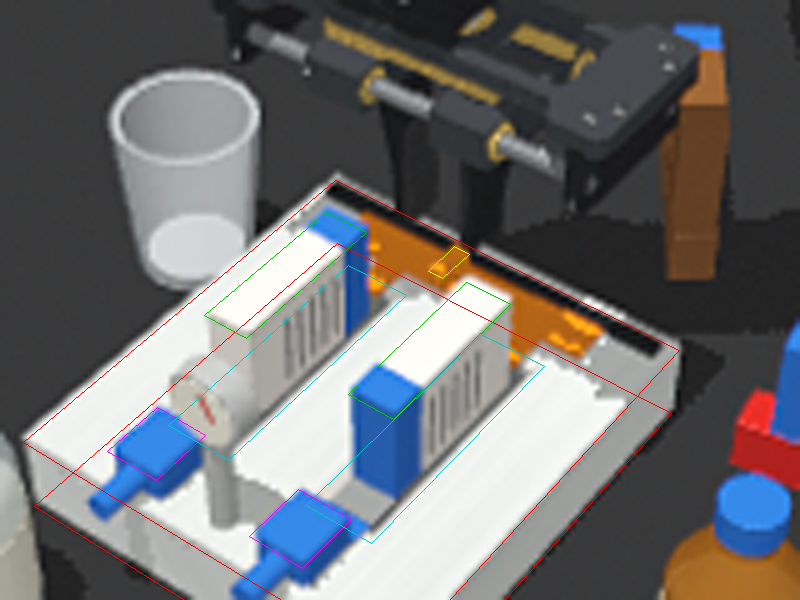

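View pics/wrist2.png

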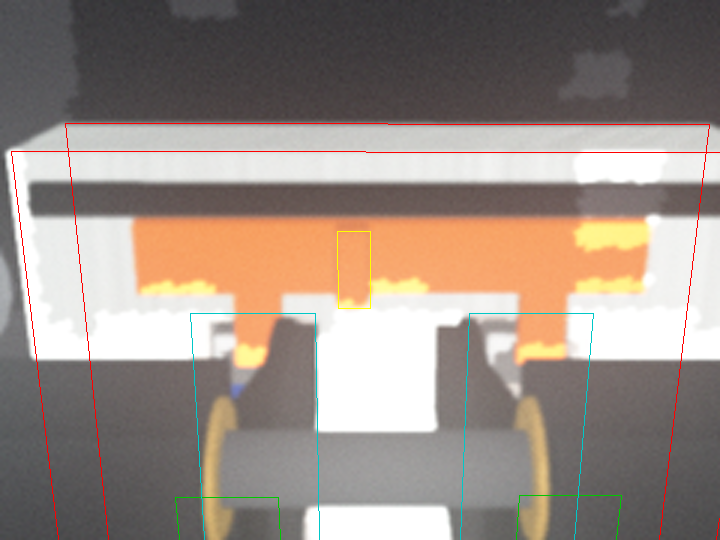

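>>> servo_tool(deltas=[{"slide": [0.35, -0.19, 0.3], "spin": 0.03}, {"slide": [0.05, 0, 0.3], "spin": 0}, {"slide": [0.05, 0, 0.2], "spin": 0}, {"slide": [0, 0, 0], "spin": 0}])

```text
time_s: 4.7
tcp_pos: [0.4716, 0.0646, 0.066]
ee_rot: [[-0.97, 0.243, 0.013], [0.243, 0.97, 0.017], [-0.009, 0.02, -1.0]]
wrist_force: [0.5, 0.2, 0.1]
gripper_width: 0.275
```

```bash
python3 - <<'E'
from h import *
f=np.load("dock.npy")
to(W(f,[(-78.5,-10,48)])[0],np.degrees(f[2])+180)
E
```

```text
tcp [0.4716 0.0646 0.066 ] yaw 165.91 j [  27.1   18.   -32.1   -0.8  -38.7 -130.5] F [0.5 0.2 0.1] w 0.275
slide units [-0.01 -0.07  0.72] tilt [0.0132 0.0168] spin units 0.0
```

>>> servo_tool(deltas=[{"slide": [0.03, -0.1, 0.3], "spin": 0}, {"slide": [0.03, 0, 0.3], "spin": 0}, {"slide": [0, 0, 0.1], "spin": 0}, {"slide": [0, 0, 0], "spin": 0}])

```text
time_s: 5.1
tcp_pos: [0.4699, 0.0629, 0.0471]
ee_rot: [[-0.97, 0.243, 0.014], [0.243, 0.97, 0.017], [-0.009, 0.02, -1.0]]
wrist_force: [0.0, -0.8, -0.2]
gripper_width: 0.278
```

```bash
python3 - <<'E'
from h import *
from station import optics
f=np.load("dock.npy")
to(W(f,[(-78.5,-10,48)])[0],np.degrees(f[2])+180)
for n in("wrist",):
    c=optics.capture(n); pickle.dump(c,open(f"pics/{n}3.pkl","wb"))
    draw(c,f,f"pics/{n}3.png",(200,120,440,300),3)
E
```

```text
tcp [0.4699 0.0629 0.0471] yaw 165.95 j [  27.    19.7  -33.5   -0.9  -35.7 -130.3] F [ 0.  -0.8 -0.2] w 0.278
slide units [-0.06  0.03 -0.04] tilt [0.0137 0.0169] spin units 0.01
```

View pics/wrist3.png

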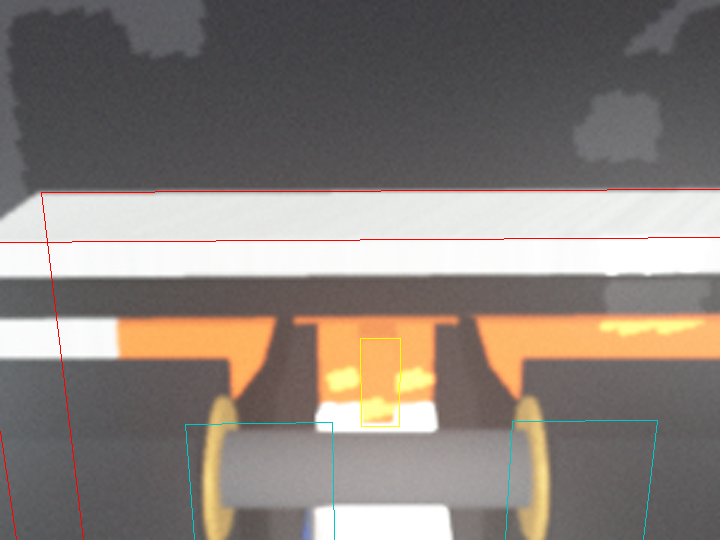

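>>> servo_tool(deltas=[{"slide": [0, 0.3, 0], "spin": 0}, {"slide": [0, 0.3, 0], "spin": 0}, {"slide": [0, 0.3, 0], "spin": 0}, {"slide": [0, 0.2, 0], "spin": 0}, {"slide": [0, 0, 0], "spin": 0}])

```text
time_s: 5.65
tcp_pos: [0.4768, 0.0906, 0.0478]
ee_rot: [[-0.97, 0.242, 0.012], [0.242, 0.97, 0.014], [-0.008, 0.017, -1.0]]
wrist_force: [2.4, -7.0, -1.6]
gripper_width: 0.275
```

```bash
python3 - <<'E'
from h import *
from station import optics
f=np.load("dock.npy")
to(W(f,[(-78.5,-10,48)])[0],np.degrees(f[2])+180)
for n in("wrist",):
    c=optics.capture(n); pickle.dump(c,open(f"pics/{n}4.pkl","wb"))
    draw(c,f,f"pics/{n}4.png",(200,120,440,300),3)
E
```

```text
tcp [0.4768 0.0906 0.0478] yaw 165.98 j [  29.7   20.5  -31.9   -0.6  -36.5 -133.3] F [ 2.4 -7.  -1.6] w 0.275
slide units [-0.06 -1.11 -0.03] tilt [0.0119 0.0141] spin units 0.01
```

View pics/wrist4.png

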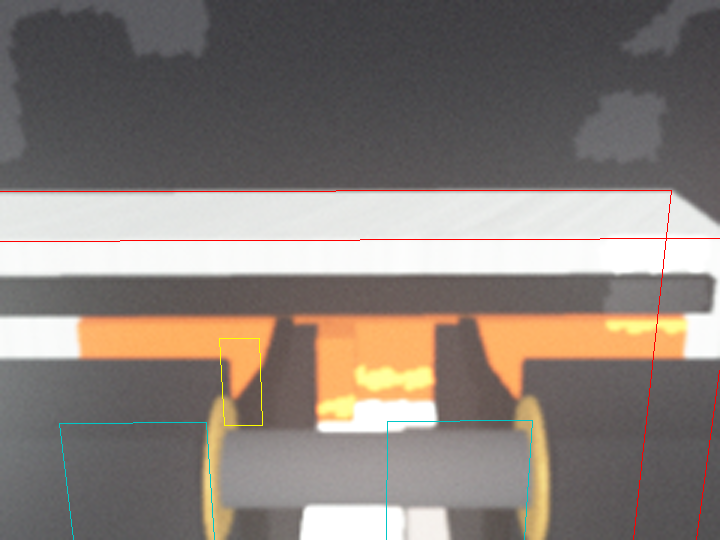

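>>> servo_tool(deltas=[{"slide": [0, -0.3, 0], "spin": 0}, {"slide": [0, 0, -1], "spin": 0}, {"slide": [0, 0, -1], "spin": 0}, {"slide": [0, 0, -1], "spin": 0}, {"slide": [0, 0, -1], "spin": 0}, {"slide": [0, 0, 0], "spin": 0}], gripper=80)

```text
time_s: 6.3
tcp_pos: [0.4741, 0.0831, 0.1515]
ee_rot: [[-0.97, 0.241, 0.014], [0.241, 0.97, 0.018], [-0.009, 0.02, -1.0]]
wrist_force: [0.1, -0.8, 0.8]
gripper_width: 0.664
```

```bash
python3 - <<'E'
from h import *
f=np.load("dock.npy")
to(W(f,[(0,-37,130)])[0],np.degrees(f[2])+180)
E
```

```text
tcp [0.4741 0.0831 0.1515] yaw 166.02 j [  29.    11.6  -25.6   -0.6  -51.7 -132.6] F [ 0.1 -0.8  0.8] w 0.664
slide units [-3.22 -1.9   0.85] tilt [0.0141 0.0176] spin units 0.02
```

>>> servo_tool(deltas=[{"slide": [-0.8, -0.48, 0], "spin": 0}, {"slide": [-0.8, -0.48, 0], "spin": 0}, {"slide": [-0.8, -0.48, 0], "spin": 0}, {"slide": [-0.8, -0.46, 0], "spin": 0}, {"slide": [0, 0, 0], "spin": 0}, {"slide": [0, 0, 0], "spin": 0}])

```text
time_s: 6.9
tcp_pos: [0.5412, 0.0172, 0.1496]
ee_rot: [[-0.971, 0.24, 0.015], [0.241, 0.97, 0.023], [-0.009, 0.026, -1.0]]
wrist_force: [-0.4, -0.1, -0.2]
gripper_width: 0.687
```

```bash
python3 - <<'E'
from h import *
from station import optics
f=np.load("dock.npy")
to(W(f,[(0,-37,130)])[0],np.degrees(f[2])+180)
for n in("wrist","scene"):
    c=optics.capture(n); pickle.dump(c,open(f"pics/{n}5.pkl","wb"))
    draw(c,f,f"pics/{n}5.png",(200,60,440,260) if n=="wrist" else (240,140,400,260),3 if n=="wrist" else 5)
E
```

```text
tcp [0.5412 0.0172 0.1496] yaw 166.08 j [  18.4   17.3  -17.6   -1.2  -53.9 -121.6] F [-0.4 -0.1 -0.2] w 0.687
slide units [0.02 0.01 0.78] tilt [0.0149 0.0226] spin units 0.02
```

View pics/wrist5.png

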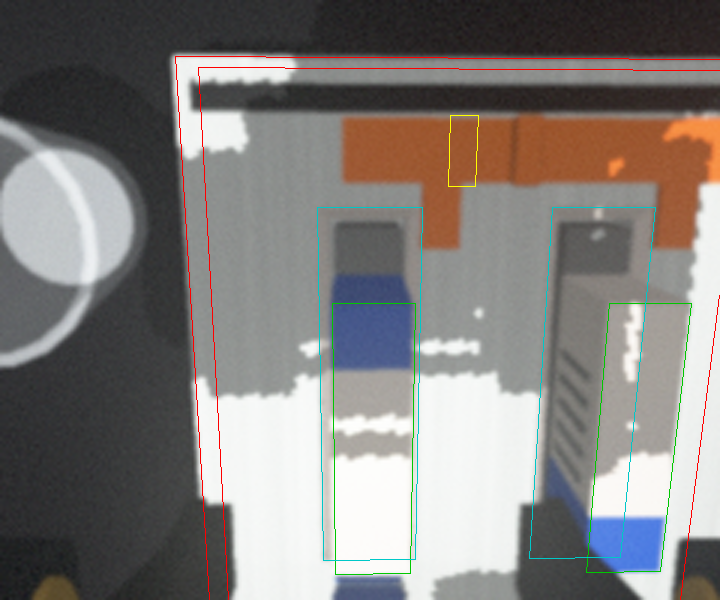

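View pics/scene5.png

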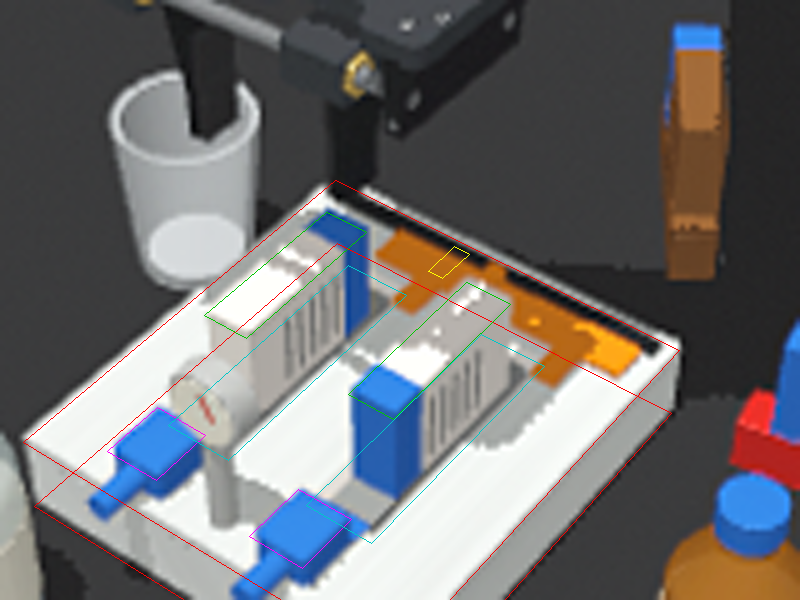

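>>> servo_tool(deltas=[{"slide": [0, 0, 0.5], "spin": 0}, {"slide": [0, 0, 0.5], "spin": 0}, {"slide": [0, 0, 0.5], "spin": 0}, {"slide": [0, 0, 0.5], "spin": 0}, {"slide": [0, 0, 0.5], "spin": 0}, {"slide": [0, 0, 0.4], "spin": 0}, {"slide": [0, 0, 0.3], "spin": 0}, {"slide": [0, 0, 0], "spin": 0}])

```text
time_s: 7.8
tcp_pos: [0.5371, 0.0233, 0.0626]
ee_rot: [[-0.972, 0.233, 0.012], [0.234, 0.972, 0.023], [-0.006, 0.026, -1.0]]
wrist_force: [-0.1, -0.2, -0.3]
gripper_width: 0.687
```

```bash
python3 - <<'E'
from h import *
f=np.load("dock.npy")
to(W(f,[(0,-37,52)])[0],np.degrees(f[2])+180)
E
```

```text
tcp [0.5371 0.0233 0.0626] yaw 166.48 j [  19.1   23.3  -23.5   -1.6  -42.2 -121.5] F [-0.1 -0.2 -0.3] w 0.687
slide units [-0.21 -0.18  0.42] tilt [0.0118 0.0235] spin units 0.07
```

>>> servo_tool(deltas=[{"slide": [-0.21, -0.2, 0.2], "spin": 0.07}, {"slide": [0, 0, 0.2], "spin": 0}, {"slide": [0, 0, 0], "spin": 0}])

```text
time_s: 8.1
tcp_pos: [0.5422, 0.0173, 0.0524]
ee_rot: [[-0.97, 0.243, 0.014], [0.244, 0.97, 0.024], [-0.007, 0.027, -1.0]]
wrist_force: [-0.8, -0.3, -0.3]
gripper_width: 0.689
```

```bash
python3 - <<'E'
from h import *
f=np.load("dock.npy")
to(W(f,[(0,-37,52)])[0],np.degrees(f[2])+180)
E
```

```text
tcp [0.5422 0.0173 0.0524] yaw 165.9 j [  18.3   24.5  -23.4   -1.6  -41.  -121.2] F [-0.8 -0.3 -0.3] w 0.689
slide units [0.05 0.01 0.02] tilt [0.0137 0.0239] spin units 0.0
```

>>> servo_tool(deltas=[{"slide": [0.05, 0, 0], "spin": 0}, {"slide": [0, 0, 0], "spin": 0}, {"slide": [0, 0, 0], "spin": 0}, {"slide": [0, 0, 0], "spin": 0}, {"slide": [0, 0, 0], "spin": 0}, {"slide": [0, 0, 0], "spin": 0}, {"slide": [0, 0, 0], "spin": 0}, {"slide": [0, 0, 0], "spin": 0}], gripper=255)

```text
time_s: 8.9
tcp_pos: [0.5416, 0.0175, 0.0537]
ee_rot: [[-0.97, 0.243, 0.016], [0.244, 0.97, 0.024], [-0.01, 0.028, -1.0]]
wrist_force: [0.2, -0.1, -0.3]
gripper_width: 0.252
```

```bash
python3 - <<'E'
from h import *
f=np.load("dock.npy")
to(W(f,[(0,-37,52)])[0],np.degrees(f[2])+180)
E
```

```text
tcp [0.5416 0.0175 0.0537] yaw 165.9 j [  18.4   24.3  -23.5   -1.6  -40.9 -121.3] F [ 0.2 -0.1 -0.3] w 0.252
slide units [0.02 0.01 0.07] tilt [0.0161 0.0243] spin units -0.0
```

>>> servo_tool(deltas=[{"slide": [-0.005, 0.014, -0.4], "spin": 0}, {"slide": [-0.005, 0.014, -0.5], "spin": 0}, {"slide": [-0.005, 0.014, -0.5], "spin": 0}, {"slide": [-0.005, 0.014, -0.5], "spin": 0}, {"slide": [-0.005, 0.014, -0.5], "spin": 0}, {"slide": [-0.005, 0.014, -0.5], "spin": 0}, {"slide": [-0.005, 0.014, -0.5], "spin": 0}, {"slide": [-0.005, 0.014, -0.5], "spin": 0}, {"slide": [0, 0, -0.3], "spin": 0}, {"slide": [0, 0, 0], "spin": 0}])

```text
time_s: 9.9
tcp_pos: [0.5397, 0.0174, 0.1662]
ee_rot: [[-0.97, 0.244, 0.014], [0.244, 0.969, 0.025], [-0.007, 0.028, -1.0]]
wrist_force: [-0.2, -0.2, -2.1]
gripper_width: 0.254
```

```bash
python3 - <<'E'
from h import *
from station import optics
f=np.load("dock.npy")
to(W(f,[(0,-37,155)])[0],np.degrees(f[2]))
for n in("side","scene"):
    c=optics.capture(n); pickle.dump(c,open(f"pics/{n}6.pkl","wb"))
    draw(c,f,f"pics/{n}6.png",(240,120,400,240) if n=="side" else (240,120,400,260),5 if n=="wrist" else 4)
E
```

```text
tcp [0.5397 0.0174 0.1662] yaw 165.85 j [  18.4   16.2  -16.4   -1.3  -56.2 -121.8] F [-0.2 -0.2 -2.1] w 0.254
slide units [-0.05  0.02  0.45] tilt [0.0137 0.0249] spin units 22.49
```

View pics/scene6.png

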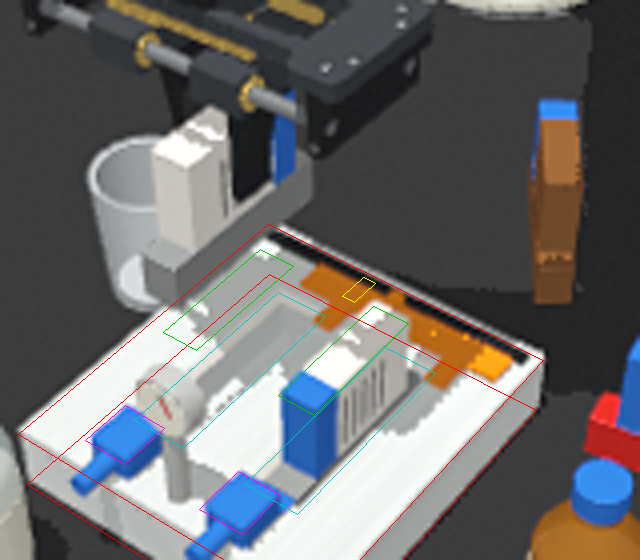

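View pics/side6.png

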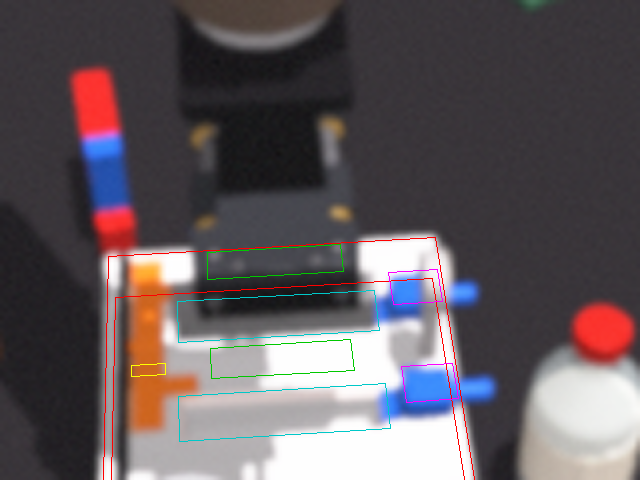

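>>> servo_tool(deltas=[{"slide": [0, 0, 0], "spin": -0.7}, {"slide": [0, 0, 0], "spin": -1}, {"slide": [0, 0, 0], "spin": -1}, {"slide": [0, 0, 0], "spin": -1}, {"slide": [0, 0, 0], "spin": -1}, {"slide": [0, 0, 0], "spin": -1}, {"slide": [0, 0, 0], "spin": -1}, {"slide": [0, 0, 0], "spin": -1}, {"slide": [0, 0, 0], "spin": -1}, {"slide": [0, 0, 0], "spin": -1}])

```text
time_s: 11.0
tcp_pos: [0.5325, 0.0162, 0.1545]
ee_rot: [[-0.399, -0.917, -0.01], [-0.917, 0.399, 0.021], [-0.015, 0.017, -1.0]]
wrist_force: [-0.3, -0.2, -1.6]
gripper_width: 0.254
```

>>> servo_tool(deltas=[{"slide": [0, 0, 0], "spin": -1}, {"slide": [0, 0, 0], "spin": -1}, {"slide": [0, 0, 0], "spin": -1}, {"slide": [0, 0, 0], "spin": -1}, {"slide": [0, 0, 0], "spin": -1}, {"slide": [0, 0, 0], "spin": -1}, {"slide": [0, 0, 0], "spin": -1}, {"slide": [0, 0, 0], "spin": -1}, {"slide": [0, 0, 0], "spin": -1}, {"slide": [0, 0, 0], "spin": -0.7}])

```text
time_s: 12.0
tcp_pos: [0.5259, 0.0149, 0.1437]
ee_rot: [[0.841, -0.54, -0.032], [-0.539, -0.842, 0.016], [-0.036, 0.003, -0.999]]
wrist_force: [-0.3, -0.0, -1.4]
gripper_width: 0.254
```

```bash
python3 - <<'E'
from h import *
f=np.load("dock.npy")
to(W(f,[(0,-37,155)])[0],np.degrees(f[2]))
E
```

```text
tcp [0.5259 0.0149 0.1437] yaw -32.67 j [ 18.4  17.6 -17.9  -1.8 -55.9  39.9] F [-0.3 -0.  -1.4] w 0.254
slide units [ 0.43 -0.43 -0.47] tilt [-0.032   0.0164] spin units -2.32
```

```bash
cat >> h.py <<'E'
def rz(a): c,s=np.cos(a),np.sin(a); return np.array([[c,-s,0],[s,c,0],[0,0,1.]])
def cass(goal=None):
    from station import sense
    f=np.load("dock.npy")
    Rg=np.array([[-.970,.243,.016],[.244,.970,.024],[-.010,.028,-1.]]); U,_,V=np.linalg.svd(Rg); Rg=U@V
    tg=np.array([.5416,.0175,.0537]); Cg=W(f,[(0,-37,50)])[0]; Rc=rz(f[2]+np.pi)
    Rtc=Rg.T@Rc; ptc=Rg.T@(Cg-tg)
    s=sense(); R=s["ee_rot"]; t=s["tcp_pos"]; C=t+R@ptc; RC=rz(f[2]).T@R@Rtc
    foot=C+R@Rtc@np.array([0,0,-.040])
    D=lambda P:(rz(f[2]).T@(P-np.r_[f[:2],0])*1000).round(1)
    print("t",round(s["time_s"],2),"tcp",t.round(4),"F",s["wrist_force"].round(1),"w",round(s["gripper_width"],3),"tilt",R[:2,2].round(4))
    yaw=np.degrees(np.arctan2(RC[1,0],RC[0,0]))
    print("cass centre dock",D(C),"foot",D(foot),"up-axis dock",RC[:,2].round(4),"yaw err",yaw.round(2),"spin units",(yaw/8).round(2))
    if goal is not None:
        G=W(f,[goal])[0]; print("move foot to",goal,"slide units",(R.T@(G-foot)/.025).round(2))
E
python3 - <<'E'
from h import *
cass((0,-37,100))
E
```

```text
t 12.0 tcp [0.5259 0.0149 0.1437] F [-0.3 -0.  -1.4] w 0.254 tilt [-0.032   0.0164]
cass centre dock [-13.7 -44.  140. ] foot [-14.3 -42.8 100. ] up-axis dock [ 0.0169 -0.0311  0.9994] yaw err -18.58 spin units -2.32
move foot to (0, -37, 100) slide units [ 0.47 -0.4  -0.02]
```

>>> servo_tool(deltas=[{"slide": [0.2, -0.1, -0.1], "spin": -0.8}, {"slide": [0.2, -0.1, -0.1], "spin": -0.8}, {"slide": [0.2, -0.1, 0], "spin": -0.7}, {"slide": [0, 0, 0], "spin": 0}])

```text
time_s: 12.4
tcp_pos: [0.5405, 0.0145, 0.1441]
ee_rot: [[0.971, -0.234, -0.041], [-0.233, -0.972, 0.015], [-0.043, -0.005, -0.999]]
wrist_force: [-0.4, -0.7, -1.8]
gripper_width: 0.25
```

```bash
python3 - <<'E'
from h import *
cass((0,-37,60))
E
```

```text
t 12.4 tcp [0.5405 0.0145 0.1441] F [-0.4 -0.7 -1.8] w 0.25 tilt [-0.0409  0.0147]
cass centre dock [  0.6 -40.7 140.4] foot [ -0.7 -39.4 100.4] up-axis dock [ 0.0337 -0.032   0.9989] yaw err 0.58 spin units 0.07
move foot to (0, -37, 60) slide units [ 0.1  -0.09  1.61]
```

>>> servo_tool(deltas=[{"slide": [0.1, -0.1, 0.3], "spin": 0.07}, {"slide": [0, 0, 0.4], "spin": 0}, {"slide": [0, 0, 0.4], "spin": 0}, {"slide": [0, 0, 0.3], "spin": 0}, {"slide": [0, 0, 0], "spin": 0}])

```text
time_s: 12.9
tcp_pos: [0.5394, 0.0167, 0.1033]
ee_rot: [[0.967, -0.25, -0.047], [-0.25, -0.968, 0.014], [-0.049, -0.002, -0.999]]
wrist_force: [-0.4, 0.0, -0.6]
gripper_width: 0.253
```

```bash
python3 - <<'E'
from h import *
from station import optics
cass((0,-37,45))
f=np.load("dock.npy")
for n in("side","scene","wrist"):
    c=optics.capture(n); pickle.dump(c,open(f"pics/{n}7.pkl","wb"))
    draw(c,f,f"pics/{n}7.png",{"side":(240,120,400,240),"scene":(240,120,400,260),"wrist":(220,100,420,250)}[n],4)
E
```

```text
t 12.9 tcp [0.5394 0.0167 0.1033] F [-0.4  0.  -0.6] w 0.253 tilt [-0.0471  0.0137]
cass centre dock [ -1.  -38.8  99.6] foot [ -2.5 -37.7  59.7] up-axis dock [ 0.039  -0.0294  0.9988] yaw err -0.4 spin units -0.05
move foot to (0, -37, 45) slide units [ 0.13 -0.03  0.58]
```

View pics/scene7.png

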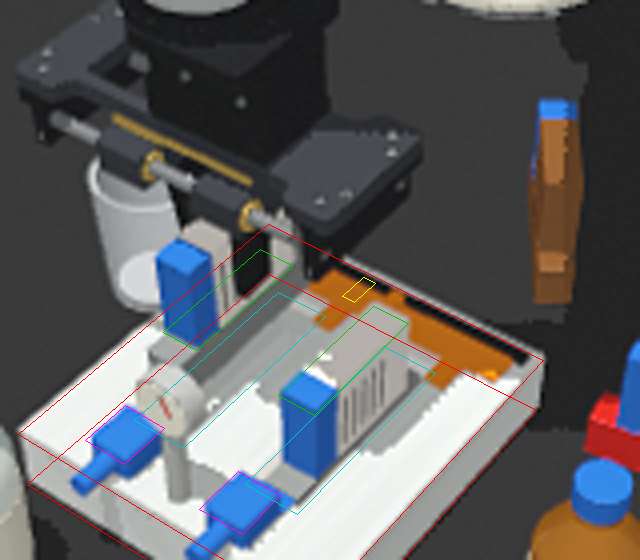

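View pics/wrist7.png

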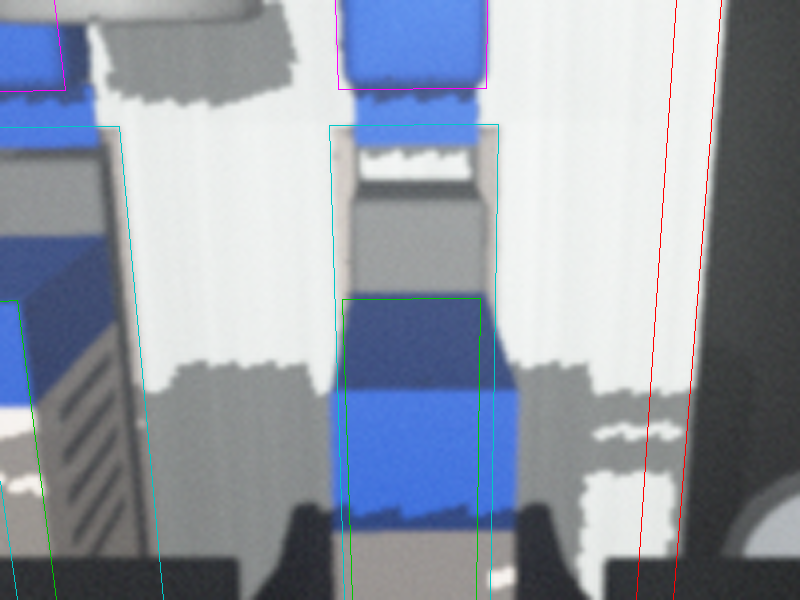

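>>> servo_tool(deltas=[{"slide": [0.16, -0.03, 0.3], "spin": -0.05}, {"slide": [0.03, 0, 0.3], "spin": 0}, {"slide": [0.02, 0, 0.2], "spin": 0}, {"slide": [0, 0, 0], "spin": 0}])

```text
time_s: 13.45
tcp_pos: [0.5466, 0.0168, 0.0845]
ee_rot: [[0.969, -0.242, -0.04], [-0.242, -0.97, 0.015], [-0.043, -0.005, -0.999]]
wrist_force: [-0.2, 0.2, -1.0]
gripper_width: 0.25
```

```bash
python3 - <<'E'
from h import *
cass((0,-37,25))
E
```

```text
t 13.45 tcp [0.5466 0.0168 0.0845] F [-0.2  0.2 -1. ] w 0.25 tilt [-0.0404  0.0151]
cass centre dock [  6.1 -37.   80.7] foot [  4.7 -35.7  40.8] up-axis dock [ 0.0331 -0.0324  0.9989] yaw err 0.07 spin units 0.01
move foot to (0, -37, 25) slide units [-0.16  0.06  0.64]
```

>>> servo_tool(deltas=[{"slide": [-0.17, 0.05, 0], "spin": 0}, {"slide": [0, 0, 0], "spin": 0}])

```text
time_s: 13.65
tcp_pos: [0.5418, 0.0165, 0.0843]
ee_rot: [[0.969, -0.242, -0.041], [-0.242, -0.97, 0.015], [-0.043, -0.005, -0.999]]
wrist_force: [-0.7, 0.2, -1.9]
gripper_width: 0.247
```

```bash
python3 - <<'E'
from h import *
cass((0,-37,25))
E
```

```text
t 13.65 tcp [0.5418 0.0165 0.0843] F [-0.7  0.2 -1.9] w 0.247 tilt [-0.0411  0.0149]
cass centre dock [  1.4 -38.4  80.6] foot [  0.1 -37.1  40.6] up-axis dock [ 0.0336 -0.0321  0.9989] yaw err 0.06 spin units 0.01
move foot to (0, -37, 25) slide units [ 0.02 -0.    0.63]
```

>>> servo_tool(deltas=[{"slide": [0, 0, 0.25], "spin": 0}, {"slide": [0, 0, 0.25], "spin": 0}, {"slide": [0, 0, 0.15], "spin": 0}, {"slide": [0, 0, 0], "spin": 0}])

```text
time_s: 14.05
tcp_pos: [0.5411, 0.0169, 0.0672]
ee_rot: [[0.969, -0.242, -0.04], [-0.242, -0.97, 0.015], [-0.042, -0.005, -0.999]]
wrist_force: [-0.2, -0.1, -0.9]
gripper_width: 0.251
```

```bash
python3 - <<'E'
from h import *
cass((0,-37,10))
E
```

```text
t 14.05 tcp [0.5411 0.0169 0.0672] F [-0.2 -0.1 -0.9] w 0.251 tilt [-0.04    0.0152]
cass centre dock [  0.7 -38.2  63.5] foot [ -0.6 -36.9  23.5] up-axis dock [ 0.0327 -0.0326  0.9989] yaw err 0.07 spin units 0.01
move foot to (0, -37, 10) slide units [0.05 0.01 0.54]
```

>>> servo_tool(deltas=[{"slide": [0.02, 0, 0.2], "spin": 0}, {"slide": [0.02, 0, 0.2], "spin": 0}, {"slide": [0, 0, 0.1], "spin": 0}, {"slide": [0, 0, 0], "spin": 0}])

```text
time_s: 14.45
tcp_pos: [0.542, 0.0173, 0.0545]
ee_rot: [[0.97, -0.241, -0.04], [-0.241, -0.97, 0.015], [-0.042, -0.005, -0.999]]
wrist_force: [-1.1, 0.4, 1.9]
gripper_width: 0.248
```

```bash
python3 - <<'E'
from h import *
cass((0,-37,10))
E
```

```text
t 14.45 tcp [0.542  0.0173 0.0545] F [-1.1  0.4  1.9] w 0.248 tilt [-0.0395  0.0153]
cass centre dock [  1.4 -37.6  50.7] foot [  0.1 -36.3  10.8] up-axis dock [ 0.0323 -0.0329  0.9989] yaw err 0.12 spin units 0.02
move foot to (0, -37, 10) slide units [-0.    0.03  0.03]
```

>>> servo_tool(deltas=[{"slide": [0, 0, 0.05], "spin": 0}, {"slide": [0, 0, 0], "spin": 0}, {"slide": [0, 0, 0], "spin": 0}, {"slide": [0, 0, 0], "spin": 0}, {"slide": [0, 0, 0], "spin": 0}], gripper=90)

```text
time_s: 14.95
tcp_pos: [0.5429, 0.0173, 0.0534]
ee_rot: [[0.97, -0.241, -0.037], [-0.241, -0.97, 0.015], [-0.04, -0.006, -0.999]]
wrist_force: [-0.7, -0.2, -0.0]
gripper_width: 0.605
```

>>> servo_tool(deltas=[{"slide": [0, 0, -0.5], "spin": 0}, {"slide": [0, 0, -1], "spin": 0}, {"slide": [0, 0, -1], "spin": 0}, {"slide": [0, 0, -1], "spin": 0}, {"slide": [0, 0, -0.8], "spin": 0}, {"slide": [0, 0, 0], "spin": 0}])

```text
time_s: 15.55
tcp_pos: [0.5476, 0.015, 0.1689]
ee_rot: [[0.97, -0.241, -0.035], [-0.241, -0.971, 0.015], [-0.038, -0.006, -0.999]]
wrist_force: [0.9, 0.0, 0.2]
gripper_width: 0.649
```

```bash
python3 - <<'E'
from h import *
from station import optics
f=np.load("dock.npy")
to(W(f,[(-78.5,10,150)])[0],np.degrees(f[2]))
for n in("side","scene","wrist"):
    c=optics.capture(n); pickle.dump(c,open(f"pics/{n}8.pkl","wb"))
    draw(c,f,f"pics/{n}8.png",{"side":(240,120,400,240),"scene":(240,120,400,260),"wrist":(200,60,440,250)}[n],{"wrist":3}.get(n,4))
E
```

```text
tcp [0.5476 0.015  0.1689] yaw -13.93 j [ 17.7  18.2 -12.9  -1.6 -60.5  59.2] F [0.9 0.  0.2] w 0.649
slide units [-3.38 -1.94  0.9 ] tilt [-0.0354  0.0145] spin units 0.02
```

View pics/scene8.png

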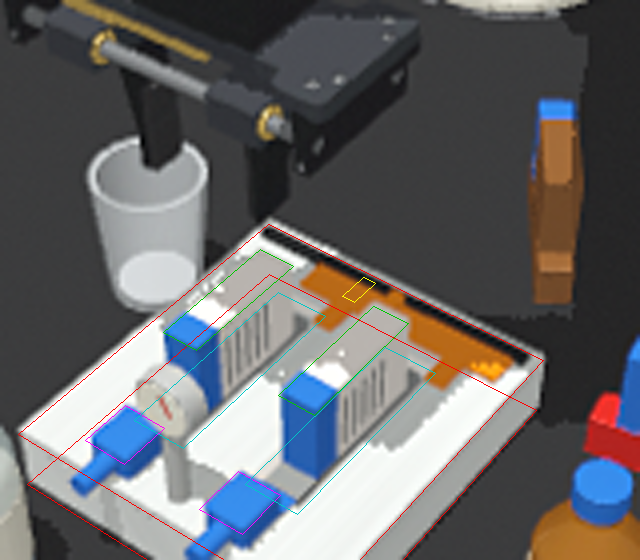

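View pics/wrist8.png

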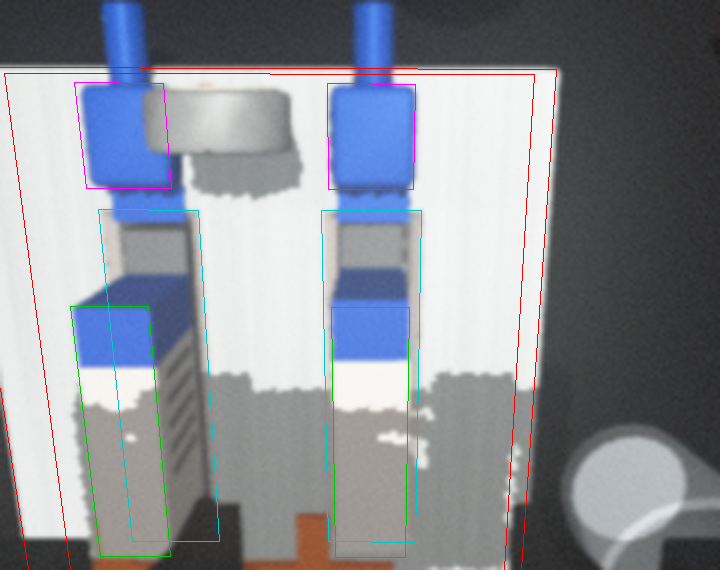

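>>> servo_tool(deltas=[{"slide": [-0.8, -0.47, 0], "spin": 0}, {"slide": [-0.8, -0.47, 0], "spin": 0}, {"slide": [-0.8, -0.47, 0], "spin": 0}, {"slide": [-0.7, -0.4, 0.3], "spin": 0}, {"slide": [-0.2, -0.1, 0.3], "spin": 0}, {"slide": [0, 0, 0.3], "spin": 0}, {"slide": [0, 0, 0], "spin": 0}, {"slide": [0, 0, 0], "spin": 0}], gripper=185)

```text
time_s: 16.5
tcp_pos: [0.4684, 0.0804, 0.1362]
ee_rot: [[0.968, -0.245, -0.062], [-0.245, -0.97, 0.006], [-0.061, 0.009, -0.998]]
wrist_force: [-0.2, -0.6, 0.4]
gripper_width: 0.278
```

```bash
python3 - <<'E'
from h import *
f=np.load("dock.npy")
to(W(f,[(-78.5,10,70)])[0],np.degrees(f[2]))
E
```

```text
tcp [0.4684 0.0804 0.1362] yaw -14.19 j [ 28.   14.3 -23.9  -2.4 -54.8  49.3] F [-0.2 -0.6  0.4] w 0.278
slide units [ 0.45 -0.19  2.62] tilt [-0.0615  0.0065] spin units -0.01
```

>>> servo_tool(deltas=[{"slide": [0.2, -0.1, 0.5], "spin": 0}, {"slide": [0.2, -0.1, 0.5], "spin": 0}, {"slide": [0.05, 0, 0.5], "spin": 0}, {"slide": [0, 0, 0.5], "spin": 0}, {"slide": [0, 0, 0.4], "spin": 0}, {"slide": [0, 0, 0], "spin": 0}])

```text
time_s: 17.1
tcp_pos: [0.4803, 0.0816, 0.0688]
ee_rot: [[0.967, -0.248, -0.062], [-0.249, -0.969, 0.006], [-0.062, 0.01, -0.998]]
wrist_force: [0.6, -0.4, -0.3]
gripper_width: 0.276
```

```bash
python3 - <<'E'
from h import *
from station import optics
f=np.load("dock.npy")
to(W(f,[(-78.5,10,48)])[0],np.degrees(f[2]))
for n in("scene","wrist"):
    c=optics.capture(n)
    draw(c,f,f"pics/{n}9.png",{"scene":(240,120,400,260),"wrist":(200,100,440,300)}[n],{"wrist":3}.get(n,4))
E
```

```text
tcp [0.4803 0.0816 0.0688] yaw -14.42 j [ 27.5  20.6 -26.6  -2.7 -45.8  50.1] F [ 0.6 -0.4 -0.3] w 0.276
slide units [-0.11 -0.01  0.84] tilt [-0.0623  0.0058] spin units -0.04
```

View pics/scene9.png

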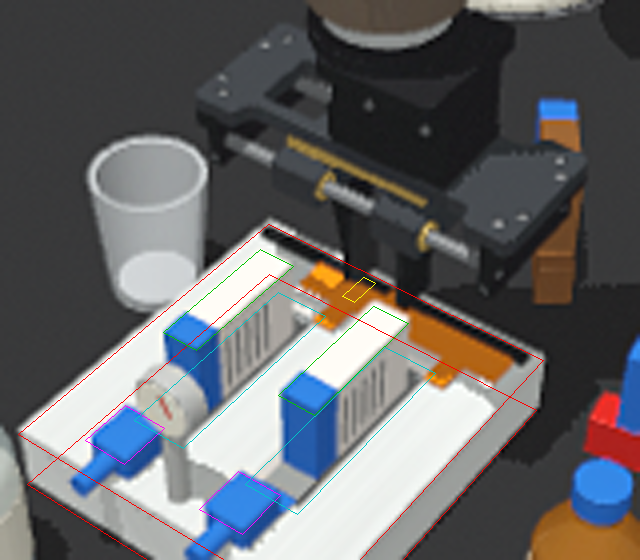

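View pics/wrist9.png

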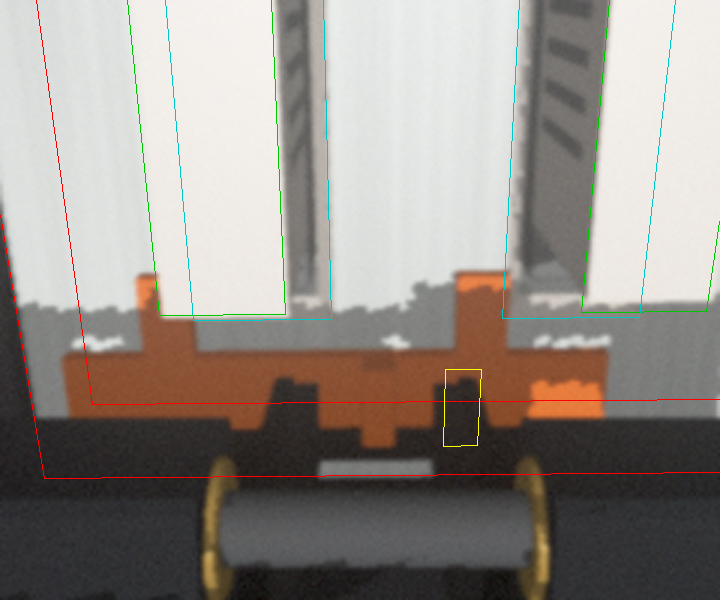

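>>> servo_tool(deltas=[{"slide": [-0.1, 0, 0.3], "spin": 0}, {"slide": [0, 0, 0.3], "spin": 0}, {"slide": [0, 0, 0.2], "spin": 0}, {"slide": [0, 0, 0], "spin": 0}])

```text
time_s: 17.6
tcp_pos: [0.4785, 0.0834, 0.0503]
ee_rot: [[0.967, -0.248, -0.056], [-0.248, -0.969, 0.008], [-0.056, 0.006, -0.998]]
wrist_force: [0.4, -0.3, -0.6]
gripper_width: 0.274
```

```bash
python3 - <<'E'
from h import *
f=np.load("dock.npy")
to(W(f,[(-78.5,10,48)])[0],np.degrees(f[2]))
E
```

```text
tcp [0.4785 0.0834 0.0503] yaw -14.36 j [ 27.8  22.  -28.1  -2.8 -42.6  50. ] F [ 0.4 -0.3 -0.6] w 0.274
slide units [-0.07  0.05  0.1 ] tilt [-0.0561  0.0084] spin units -0.03
```

>>> servo_tool(deltas=[{"slide": [-0.05, 0.1, 0.08], "spin": 0}, {"slide": [0, 0.3, 0], "spin": 0}, {"slide": [0, 0.3, 0], "spin": 0}, {"slide": [0, 0.3, 0], "spin": 0}, {"slide": [0, 0.2, 0], "spin": 0}, {"slide": [0, 0, 0], "spin": 0}])

```text
time_s: 18.2
tcp_pos: [0.4702, 0.0545, 0.0489]
ee_rot: [[0.967, -0.249, -0.051], [-0.248, -0.969, 0.013], [-0.053, -0.0, -0.999]]
wrist_force: [-0.5, 8.1, -3.7]
gripper_width: 0.276
```

```bash
python3 - <<'E'
from h import *
from station import optics
f=np.load("dock.npy")
to(W(f,[(-78.5,-10,48)])[0],np.degrees(f[2]))
for n in("scene","wrist"):
    c=optics.capture(n)
    draw(c,f,f"pics/{n}10.png",{"scene":(240,120,400,260),"wrist":(200,100,440,300)}[n],{"wrist":3}.get(n,4))
E
```

```text
tcp [0.4702 0.0545 0.0489] yaw -14.4 j [ 25.   21.  -30.   -2.9 -41.4  52.9] F [-0.5  8.1 -3.7] w 0.276
slide units [-0.03 -0.35  0.04] tilt [-0.0515  0.0134] spin units -0.04
```

View pics/wrist10.png

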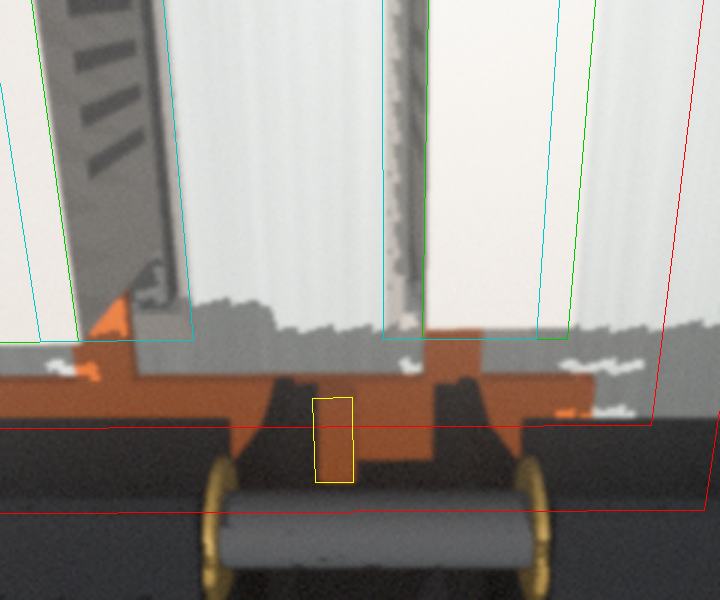

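>>> servo_tool(deltas=[{"slide": [0, -0.3, 0], "spin": 0}, {"slide": [0.03, 0, -0.6], "spin": 0}, {"slide": [0.05, 0, -1], "spin": 0}, {"slide": [0.05, 0, -1], "spin": 0}, {"slide": [0.05, 0, -1], "spin": 0}, {"slide": [0, 0, -1], "spin": 0}, {"slide": [0, 0, -1], "spin": 0}, {"slide": [0, 0, -1], "spin": 0}, {"slide": [0, 0, 0], "spin": 0}])

```text
time_s: 19.2
tcp_pos: [0.4846, 0.0548, 0.2207]
ee_rot: [[0.967, -0.249, -0.056], [-0.25, -0.968, 0.004], [-0.056, 0.01, -0.998]]
wrist_force: [0.4, 0.6, 0.5]
gripper_width: 0.281
```

```bash
python3 - <<'E'
from h import *
from station import optics
f=np.load("dock.npy")
to(W(f,[(-78.5,-10,48)])[0],np.degrees(f[2]))
for n in("scene","wrist","side"):
    c=optics.capture(n)
    draw(c,f,f"pics/{n}11.png",{"scene":(240,120,400,260),"wrist":(180,60,460,260),"side":(240,120,400,240)}[n],{"wrist":2.5}.get(n,4))
E
```

```text
tcp [0.4846 0.0548 0.2207] yaw -14.47 j [ 24.5  10.4 -15.7  -1.7 -66.8  51.7] F [0.4 0.6 0.5] w 0.281
slide units [-0.2  -0.27  6.93] tilt [-0.0565  0.0044] spin units -0.05
```

View pics/scene11.png

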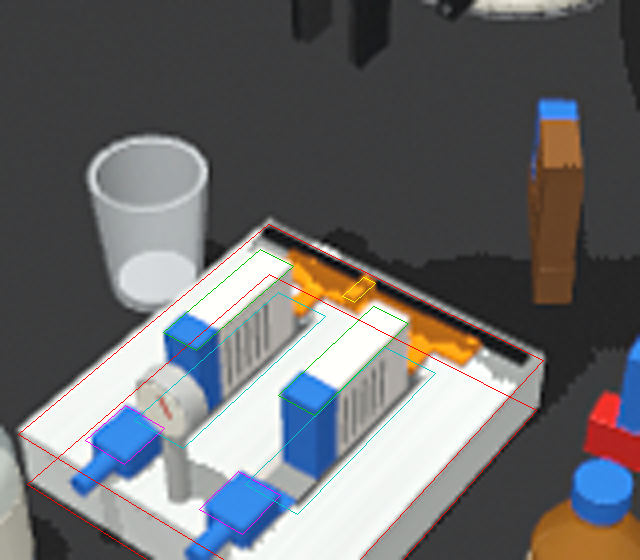

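View pics/wrist11.png

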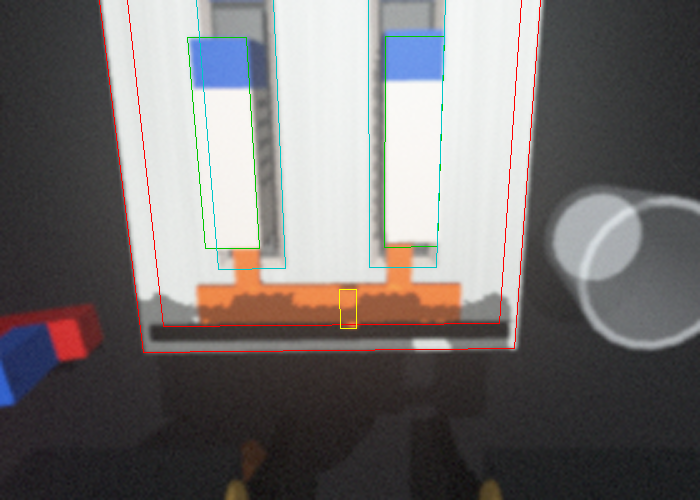

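```bash
python3 - <<'E'
from station import r
print(r.finish_job())
E
```

```text
the job is handed in; nothing more can be done
None
```

I turned the backwards cassette end for end in its slot, slid the lock bar back to locked, and handed the job in at about 19 s. It was the cassette in the dock's -y slot. The hand-in gives no verdict, so this rests on my own checks.

**Final pictures:**
- Both blue ends are at the blue fittings.
- The cassette tops line up with the seated-height outline.
- The ridge sits on its locked outline, with both tongues over the cassette shoulders.
- The arm is clear of everything.
- The other cassette and the beaker are still in place. The last pictures show the amber bottle only partly and I did not check the red-capped one, but the arm's path stayed clear of both.

**Small deviations:**
- The turned cassette appears about 2 mm towards the fittings. That is within the 4 mm limit, and the slot itself allows only ±2.5 mm.
- The tool tilted up to about 3.5° over the run. The cassette still went in without noticeable resistance, and released cleanly.

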